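# Dock a boxed module in the test bay and start the test

### The job

Push the aluminium module box along the lane of the test bay until it sits squarely against the contact block at the far end, without the box or the robot ever touching either guide rail; line it up on the loading apron first if it stands crooked or off-centre. Then press the start button on top of the contact block right down and let it come back up. Only push and press: do not lift, tip or carry the box, and leave the solder spool, the jar and the screwdriver alone.

Things in the scene. Friction and masses are not known exactly. Their poses are not given: they have to be found in the camera images.
- bay: Fixed test bay: black plate 375x180x10 mm, two low rails, grey contact block. Origin: bench level, middle of the lane's mouth; x down the lane to the block, y left, z up. Plate: x -175 to 200, y +-90, top z 10 mm; bare apron: x below 0. Rails: x 0 to 150, inner faces y +-56. Block: x 150 (rigid flat stop face) to 200, y +-66, top z 70.
- rail_left: Left guide rail (+y of the bay), aluminium, 150 mm long, 10 mm wide, 18 mm high, fixed on the plate (top 28 mm above the bench). Origin: centre of its underside, at x 75, y 61, z 10 mm of the bay; x along the lane. Must never be touched.
- rail_right: Right guide rail (-y of the bay), same form. Origin: centre of its underside, at x 75, y -61, z 10 mm of the bay. Must never be touched.
- module: Closed aluminium box 100 mm long (x) x 94 wide (y) x 50 high, 0.4 to 0.85 kg, loose on the apron (top 60 mm above the bench). Origin: centre of underside; x points roughly down the lane (up to 0.2 rad and 25 mm off at the start). 9 mm to spare each side in the lane; docked, origin at x 100 mm of the bay. Slides with friction, stops when not pushed.
- start (a joint): Travel of the start button: 0 m when up, 0.006 m fully down; spring, about 5 N fully down, comes back up when let go.
- start_top (a point): Centre of the top of the start button (round grey cap 28 mm across in a round black housing), on the middle of the contact block's top, at x 175, y 0, z 92 mm of the bay when up; it is pressed straight down.
- spool: Bystander: spool of solder with black flanges, standing upright, 56 mm across, 40 mm high; origin: centre of its underside. Beside the lane on its right.
- jar: Bystander: small jar, 48 mm across, 55 mm high; origin: centre of its underside. Beside the lane on its right, farther along than the spool.
- screwdriver: Bystander: screwdriver with a red handle, about 170 mm long, lying along its own x; origin: under its middle. Beside the lane on its left.
Things that resemble listed ones, but are neither listed nor needed, are in the scene too. Of the things that look like the module, the smallest one is meant.

How it is judged:
By the outcome, as a careful person would: the job done as asked, in the order asked, and still so for the second after the job is handed in, with the robot touching nothing.
It also fails if it takes over 72 s, if anything falls off the work surface, if the arm or the gripper's body presses on something with over 40 N, if the wrist force passes 120 N, or if a joint passes its speed limit or range.

### The arm

A 6-joint arm with a two-finger parallel gripper is mounted at the origin on the work surface. World frame = base frame: x ahead of the robot, y to its left, z up, the work surface at z = 0. Lengths are in m, angles in rad, forces in N, time in s.
With the tool pointing down it reaches from about 0.4 to 0.925 m from the base axis. Payload 3.4 kg.
Tool frame: the origin (TCP) lies at the centre of the arm's flange, where the gripper is bolted on; the fingertips stand 173 mm ahead of it and the grasp point (between the pads) lies 155 mm ahead of it (nose_length is the distance from the TCP to the fingertips, in m); z points along the fingers, y is the direction in which the jaws open and shut (so a half turn about z gives the same grasp; the last joint's range is limited). The gripper opens to 85 mm and grips with 20 to 120 N. Pads are 22 mm wide; open, the fingers measure 114 mm over their backs; the gripper's body (76 mm by 85 mm) begins 54 mm behind the grasp point. The pads swing forward as they close: fully open they stand 13 mm farther back than shut.
Start: joints at [1.129, 0.307, 1.506, -0, 1.328, -0.073], TCP at [0.207, 0.537, 0.405] pointing down, gripper open.
Joint ranges: [-3.12, 3.12], [-1.05, 2.28], [0.14, 2.33], [-1.42, 4.57], [0.1, 2.73], [-2.68, 2.68]. Speed limits (rad/s): [2.57, 2.57, 3.14, 3.14, 3.14, 3.14].

### API

Orientations are given as a unit quaternion [w, x, y, z].
In Python, from cell import move_ptp, move_l, goto_joints, grip, dwell, ik, get_state, snapshot, calibration, PlanningError, finish_job, nose_length gives the robot as it stands. Calls block until the motion is done:
- move_ptp(position, orientation): joint-space move of the TCP to a pose.
- move_l(position, v=0.15, ori=None, threshold=None): straight line of the TCP; ori=None keeps the orientation; v is the mean speed in m/s. With threshold (N) it stops when the force on the tool has changed by that much, and returns True; else False.
- goto_joints(angles): joint-space move.
- grip(opening, effort=None): finger opening in m; effort is the grip in N (None keeps the last); returns when the fingers have stopped.
- dwell(seconds).
- ik(position, orientation): joint angles nearest the present ones, or None.
- get_state(): the state.
- snapshot(name): name is "scene" or "top" or "wrist"; returns (picture, depth): 420x560x3 uint8, blue, green, red; 420x560 float32, m along the optical axis (not along the pixel's ray), 0 where there is no reading.
- calibration(name): a dict with "fx", "fy", "cx", "cy" (pixels), "view" (4x4, takes a point from world to camera coordinates). Camera axes: x right, y down, z forward; pixel columns grow to the right and rows downward; lengths in m; the calibration is good to about 2 mm. The wrist camera is an equidistant fisheye: a pixel r from the principal point sees the ray r / f radians off the axis. A picture is of the moment at which its call begins: read the wrist's pose just before it. calibration takes no time and is no camera call; for the wrist camera it gives the pose at the moment of the call.
A pose or a line that the arm cannot do raises PlanningError and nothing moves.
- finish_job(): hands the job in, once; it reports no verdict.
The state is a dict: "clock": time; "qpos": joint angles; "dq": joint speeds; "joint_torque": joint torques, N m; "eef_pos": TCP position; "tcp_rot": TCP orientation; "wrist_force": force on the tool from outside, world axes, zero at the start; "wrist_torque": the same for the moment, N m; "grip_width": finger opening in m.
Only numpy, scipy, OpenCV 4.12 (cv2) and the standard library are available. Lean on these libraries where they do the work, as an engineer would, in place of code of your own. Each camera call takes 0.05 s, during which the arm holds its last target. There are 200 camera calls.

## Working session

There is one attempt and no reset: what is moved stays moved. The work goes in short steps, each a Python script; the robot and the scene stay as the last script left them, time stands still between calls to the robot, and variables do not carry over. Pictures are saved under pics/ and viewed, about 8 in all and at most 12, crops included, and the job is handed in when it is done.

```bash
ls; mkdir -p pics
python3 - <<'E'
from cell import *
import cv2,numpy as np
for n in ("top","scene"):
    im,d=snapshot(n); cv2.imwrite(f"pics/{n}0.png",im); np.savez(f"pics/{n}0.npz",im=im,d=d)
    c=calibration(n); print(n,c["fx"],c["cx"],c["cy"],np.round(c["view"],4).tolist(), (d>0).mean())
s=get_state(); print(s["clock"],s["tcp_rot"],nose_length, s["wrist_force"])
E
```

```text
pics
top 519.49660747518 276.0530794916755 208.6841153429533 [[-0.0114, -0.9999, 0.0001, -0.055], [-0.9775, 0.0111, -0.2107, 0.6237], [0.2107, -0.0025, -0.9776, 0.8637], [0.0, 0.0, 0.0, 1.0]] 0.9959183673469387
scene 430.1491862271204 272.98409159872773 211.61110038678527 [[0.1526, 0.988, -0.0221, -0.0361], [0.6604, -0.1186, -0.7415, -0.3633], [-0.7352, 0.0985, -0.6706, 1.378], [0.0, 0.0, 0.0, 1.0]] 0.9962840136054422
0.1 [-2.49652931e-04  1.82849061e-01  9.83140567e-01 -8.85331112e-04] 0.1734 [-0.09866087 -0.06291801 -0.219809  ]
```

View pics/top0.png

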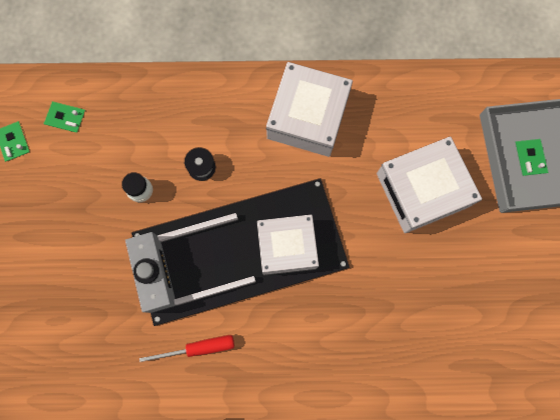

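View pics/scene0.png

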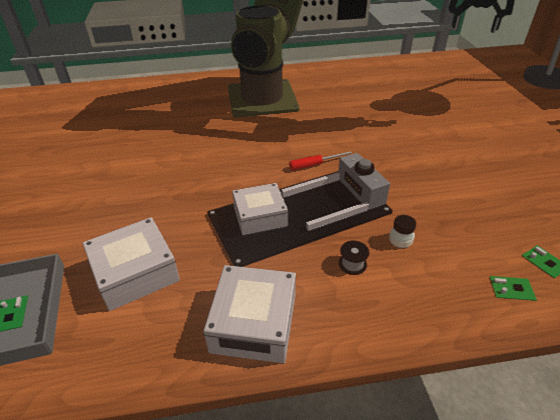

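```bash
cat > h.py <<'E'
import numpy as np,cv2
from cell import *
def ray(n,uv,z,c=None):
    c=c or calibration(n); V=np.array(c["view"]); R,t=V[:3,:3],V[:3,3]
    uv=np.atleast_2d(np.asarray(uv,float))
    d=np.c_[(uv[:,0]-c["cx"])/c["fx"],(uv[:,1]-c["cy"])/c["fy"],np.ones(len(uv))]@R
    o=-R.T@t; return o+d*((z-o[2])/d[:,2])[:,None]
def cloud(n,d):
    c=calibration(n); V=np.array(c["view"]); v,u=np.mgrid[:d.shape[0],:d.shape[1]]
    p=np.dstack([(u-c["cx"])/c["fx"]*d,(v-c["cy"])/c["fy"]*d,d])
    return (p-V[:3,3])@V[:3,:3]
def rect(n,mask,z):
    "largest contour's min area rect on plane z: centre, (long,short), direction of long side"
    cs,_=cv2.findContours(mask.astype(np.uint8),cv2.RETR_EXTERNAL,cv2.CHAIN_APPROX_NONE)
    cs=max(cs,key=cv2.contourArea)
    P=ray(n,cs[:,0],z)[:,:2]
    b=cv2.boxPoints(cv2.minAreaRect((P*1000).astype(np.float32)))/1000
    e=[b[1]-b[0],b[2]-b[1]]; L=[np.linalg.norm(x) for x in e]; k=int(np.argmax(L))
    return b.mean(0),(L[k],L[1-k]),np.arctan2(e[k][1],e[k][0])%np.pi
E
python3 - <<'E'
from h import *
D=np.load("pics/top0.npz"); im,d=D["im"],D["d"]; P=cloud("top",d); z=P[...,2]
g=im.max(2)
roi=np.zeros(g.shape,bool); roi[175:330,120:352]=1
print("z table",np.median(z[300:400,380:500]),z[300:400,380:500].std(), "plate",np.median(z[250:265,200:240]),"mod",np.median(z[230:255,270:305]), "block",np.median(z[285:305,150:165]))
np.set_printoptions(precision=4,suppress=True)
print("module",rect("top",roi&(z>.05)&(np.arange(560)>250),.06))
print("block",rect("top",roi&(z>.063)&(z<.075)&(np.arange(560)<200),.07))
print("button",rect("top",roi&(z>.084)&(np.arange(560)<200),.092))
y,x=np.mgrid[:420,:560]
rl=roi&(z>.021)&(z<.036)&(g>130)&(x>170)&(x<257)
print("railL",rect("top",rl&(y>265),.028)); print("railR",rect("top",rl&(y<250),.028))
print("plate",rect("top",roi&(z>.005)&(z<.015),.01))
print("screws",ray("top",[(318,184),(343,264),(157,319)],.01))
vis=np.uint8(255*np.clip(z/.1,0,1)); 
crop=np.hstack([cv2.resize(im[170:335,115:355],None,fx=1.6,fy=1.6),cv2.cvtColor(cv2.resize(vis[170:335,115:355],None,fx=1.6,fy=1.6),8)])
cv2.imwrite("pics/c1.png",crop)
E
```

```text
z table 0.0008579585342039334 0.0602671186984249 plate 0.010281705186940585 mod 0.06088496273535798 block 0.07062625887626656
module (array([ 0.562 , -0.0824], dtype=float32), (np.float32(0.10117952), np.float32(0.09468737)), np.float32(1.6721622))
block (array([0.514, 0.162], dtype=float32), (np.float32(0.13215126), np.float32(0.051331297)), np.float32(0.2756876))
button (array([0.5132, 0.162 ], dtype=float32), (np.float32(0.027095634), np.float32(0.026848326)), np.float32(0.798903))
railL (array([0.4825, 0.0506], dtype=float32), (np.float32(0.14832649), np.float32(0.010506016)), np.float32(1.8454974))
railR (array([0.6027, 0.0726], dtype=float32), (np.float32(0.12612787), np.float32(0.010805454)), np.float32(1.847551))
plate (array([0.5585, 0.0068], dtype=float32), (np.float32(0.3748466), np.float32(0.18106107)), np.float32(1.848872))
screws [[ 0.6828 -0.1433  0.01  ]
 [ 0.5286 -0.1855  0.01  ]
 [ 0.4324  0.1566  0.01  ]]
```

Bay yaw is about 1.8475 rad, with its origin near (0.5616, -0.0058). The module in the bay frame is at about x -74, y +20.5 mm, yaw -0.175 rad. I'll square and centre it with a two-finger side push from the left.

```bash
cat >> h.py <<'E'
A=1.8475; O=np.array([.5616,-.0058]); X=np.array([np.cos(A),np.sin(A)]); Y=np.array([-X[1],X[0]])
np.set_printoptions(precision=4,suppress=True)
def W(x,y,z): return [*(O+x*X+y*Y),z]
def quat(a): return [0,np.cos(a/2),np.sin(a/2),0]   # tool down, tool x at yaw a
def look(name):
    im,d=snapshot("top"); cv2.imwrite(f"pics/{name}.png",im)
    P=cloud("top",d); D=P[...,:2]-O; bx,by,z=D@X,D@Y,P[...,2]
    m=(z>.05)&(z<.07)&(bx>-.2)&(bx<.148)&(abs(by)<.1)
    c,L,a=rect("top",m,.06); a=(a-A+np.pi/4)%(np.pi/2)-np.pi/4
    print(name,"module bay x,y mm",1000*np.array([(c-O)@X,(c-O)@Y]),"yaw",a,"size",L,"t",get_state()["clock"])
E
python3 - <<'E'
from h import *
q=quat(A-np.pi/2)
move_ptp(W(-.074,.115,.33),q); grip(.06); print(get_state()["qpos"],get_state()["clock"])
move_l(W(-.074,.115,.207),v=.15)
move_l(W(-.074,.095,.207),v=.1)
f0=get_state()["wrist_force"]
print(move_l(W(-.074,.060,.207),v=.04,threshold=25)); s=get_state(); print(s["wrist_force"]-f0,s["eef_pos"],W(-.074,.060,.207),s["grip_width"])
im,d=snapshot("wrist"); cv2.imwrite("pics/w1.png",im)
look("t1a")
move_l(W(-.074,.1,.207),v=.15); look("t1")
E
```

```text
[-0.313   0.2552  1.7978  0.      1.0885  0.9806] 2.9583
False
[-3.0208 -4.3705  2.4965] [ 0.5238 -0.0937  0.2069] [np.float64(0.5240981083740238), np.float64(-0.09337629887403061), 0.207] 0.05992776550639569
t1a module bay x,y mm [-28.2029  39.4934] yaw 0.6945093 size (np.float32(0.017201524), np.float32(0.011257065)) t 5.4
t1 module bay x,y mm [-65.3727  -3.6413] yaw 0.004108906 size (np.float32(0.10048654), np.float32(0.0808332)) t 5.8667
```

View pics/t1.png

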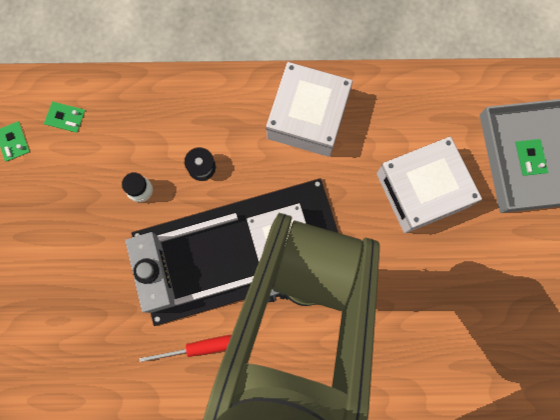

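Picture t1: the module's visible corner is around (250-305, 205-240) and now parallel to the lane. The arm hides its left side, so next I go behind it and measure with both cameras.

```bash
sed -i 's/def look(name):/def look(name,cam="top"):/; s/snapshot("top"); cv2/snapshot(cam); cv2/; s/P=cloud("top",d); D/P=cloud(cam,d); D/; s/rect("top",m,.06); a=/rect(cam,m,.06); a=/' h.py
python3 - <<'E'
from h import *
q=quat(A)
move_l(W(-.074,.11,.30),v=.2)
move_ptp(W(-.165,0,.30),q); print(get_state()["qpos"],get_state()["clock"])
look("t2"); look("s2","scene")
move_l(W(-.165,0,.207),v=.15); look("t3"); look("s3","scene")
cv2.imwrite("pics/c3.png",np.hstack([cv2.imread("pics/t3.png")[150:350,100:400],cv2.imread("pics/s3.png")[120:320,180:480]]))
E
```

```text
[-0.332   0.4704  1.5268  0.      1.1465 -0.6079] 7.9
t2 module bay x,y mm [-55.9491   3.355 ] yaw -0.0036422014 size (np.float32(0.09480541), np.float32(0.08143612)) t 7.95
s2 module bay x,y mm [-66.6422  -3.2827] yaw -0.005636215 size (np.float32(0.10297912), np.float32(0.102631524)) t 8.0
t3 module bay x,y mm [-59.6754   3.4099] yaw -0.003797412 size (np.float32(0.09488789), np.float32(0.088894345)) t 8.8167
s3 module bay x,y mm [-66.6687  -2.9691] yaw -0.0029073954 size (np.float32(0.10253817), np.float32(0.10250539)) t 8.8667
```

View pics/c3.png

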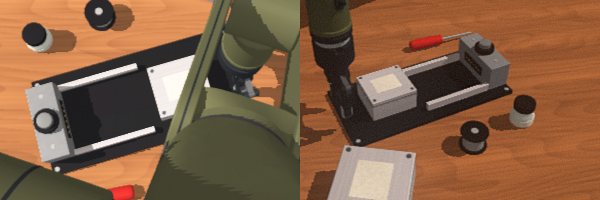

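Picture c3: the module stands square at the lane mouth with the gripper behind it. It measures 3.4 mm left of centre (yaw -0.004), so I'll take that out with one more side push, then start pushing from the rear.

Run:
```python
from h import *
move_l(W(-.165,0,.30),v=.25)
move_ptp(W(-.068,.11,.30),quat(A-np.pi/2))
move_l(W(-.068,.095,.207),v=.2)
move_l(W(-.068,.068,.207),v=.1)
print(move_l(W(-.068,.0565,.207),v=.03,threshold=25))
move_l(W(-.068,.09,.207),v=.15); move_l(W(-.068,.11,.30),v=.25)
move_ptp(W(-.165,0,.30),quat(A)); 
move_l(W(-.15,0,.207),v=.2)
print(move_l(W(-.112,0,.207),v=.04,threshold=25),get_state()["wrist_force"])
look("t4"); look("s4","scene")
```

```text
False
False [ 1.5027 -2.496   1.8951]
t4 module bay x,y mm [-63.8405   2.1071] yaw 0.040581107 size (np.float32(0.09487592), np.float32(0.077999055)) t 16.5
s4 module bay x,y mm [-64.3963  -5.5879] yaw 0.0023207664 size (np.float32(0.12288233), np.float32(0.102583386)) t 16.55
```

Run:
```python
import cv2,numpy as np
a=cv2.imread("pics/t4.png")[170:330,120:360];b=cv2.imread("pics/s4.png")[140:300,190:430]
cv2.imwrite("pics/c4.png",cv2.resize(np.vstack([a,b]),None,fx=1.8,fy=1.8))
```

```text
(no output)
```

View pics/c4.png

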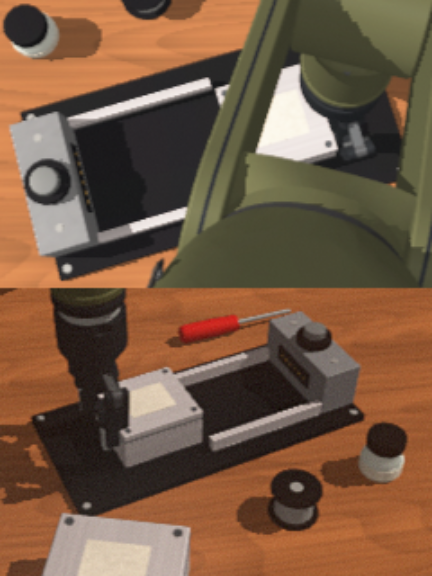

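```bash
cat >> h.py <<'E'
def edges(name,snap=True):
    "right, left (y) and front (x) edges of the module's top from the scene camera, mm, and slopes"
    if snap: im,d=snapshot("scene"); np.savez(f"pics/{name}.npz",im=im,d=d); cv2.imwrite(f"pics/{name}.png",im)
    else: D=np.load(f"pics/{name}.npz"); im,d=D["im"],D["d"]
    P=cloud("scene",d); D=P[...,:2]-O; bx,by,z=D@X,D@Y,P[...,2]
    m=(abs(z-.0605)<.004)&(bx>-.15)&(bx<.152)&(abs(by)<.07)&(im.max(2)>110)
    bx,by=bx[m]*1000,by[m]*1000; f=np.percentile(bx,99.5)
    def fit(u,v,lo,hi,fn):
        k=np.arange(lo,hi,4); e=[fn(v[(u>=a)&(u<a+4)]) for a in k]; s,c=np.polyfit(k+2-(lo+hi)/2,e,1); return c,s
    print(name,"right",fit(bx,by,f-75,f-10,np.min),"left",fit(bx,by,f-75,f-10,np.max),"front",fit(by,bx,-35,35,np.max),"t",get_state()["clock"])
E
python3 - <<'E'
from h import *
edges("e4")
E
```

```text
e4 right (np.float64(-46.69946050702091), np.float64(0.0018932181537716058)) left (np.float64(39.27952026077271), np.float64(0.4239134725330695)) front (np.float64(-3.6872303248607703), np.float64(0.005711739166991884)) t 16.6
```

The module is at y ≈ +0.3 mm and yaw ≈ 0, with its front at the lane mouth, so I push on.

Run:
```python
from h import *
print(move_l(W(-.05,0,.207),v=.05,threshold=25)); edges("e5")
print(move_l(W(.0,0,.207),v=.05,threshold=25)); edges("e6")
```

```text
False
e5 right (np.float64(-46.15954615786091), np.float64(0.018898930859651608)) left (np.float64(34.25895786768035), np.float64(0.7683289292487419)) front (np.float64(57.70743663471249), np.float64(-0.012719049124724394)) t 18.0417
False
e6 right (np.float64(-46.22986666044754), np.float64(0.007531457366787282)) left (np.float64(31.600931699046374), np.float64(0.7531775703367221)) front (np.float64(108.26932782255099), np.float64(-0.003967638560524679)) t 19.2417
```

Run:
```python
from h import *
print(move_l(W(.032,0,.207),v=.05,threshold=25)); edges("e7")
print(move_l(W(.050,0,.207),v=.012,threshold=15)); s=get_state()
print("tool bay x",(s["eef_pos"][:2]-O)@X,s["wrist_force"]); edges("e8")
```

```text
False
e7 right (np.float64(-46.40047246406868), np.float64(-0.010961162450290801)) left (np.float64(30.207280656947795), np.float64(0.6821938472417196)) front (np.float64(139.60115511706144), np.float64(0.040817332443569075)) t 20.0833
True
tool bay x 0.04234641320223444 [-0.0396 -1.7488  0.2387]
e8 right (np.float64(-46.04718207011113), np.float64(0.0011663795787569384)) left (np.float64(30.25658061624447), np.float64(0.5261520007555323)) front (np.float64(144.06628300063), np.float64(-0.022903510204768267)) t 21.15
```

```bash
python3 -c "
import cv2;cv2.imwrite('pics/c8.png',cv2.resize(cv2.imread('pics/e8.png')[120:300,200:440],None,fx=2.5,fy=2.5))"
```

```text
(no output)
```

View pics/c8.png

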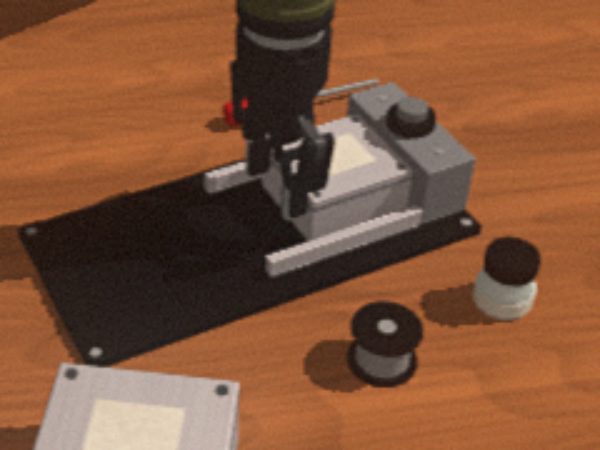

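The module looks docked: its front is against the grey block, with an even gap to the right rail. I'll press it home once more, back off, check from above and then go to the button.

Run:
```python
from h import *
print(move_l(W(.050,0,.207),v=.012,threshold=15)); s=get_state()
print("tool bay x",(s["eef_pos"][:2]-O)@X,s["wrist_force"])
move_l(W(.0,0,.207),v=.1); move_l(W(-.03,0,.30),v=.25); edges("e9"); look("t9")
move_ptp(W(-.20,-.05,.40),quat(A)); look("t10"); grip(0.0); print(get_state()["clock"])
cv2.imwrite("pics/c10.png",cv2.resize(cv2.imread("pics/t10.png")[170:340,110:360],None,fx=2.5,fy=2.5))
```

```text
True
tool bay x 0.04329009280092575 [ 0.8978 -1.5124  2.3346]
e9 right (np.float64(-46.42999143767582), np.float64(0.013880572846827628)) left (np.float64(46.184261319272764), np.float64(-0.0034676427503685333)) front (np.float64(143.1968301986025), np.float64(-0.0036900654228535835)) t 22.7583
t9 module bay x,y mm [89.4164  1.4259] yaw -0.0019497871 size (np.float32(0.09500892), np.float32(0.0796622)) t 22.8083
t10 module bay x,y mm [99.0315  1.3491] yaw 0.001009345 size (np.float32(0.09893707), np.float32(0.094913684)) t 23.6833
24.2833
```

View pics/c10.png

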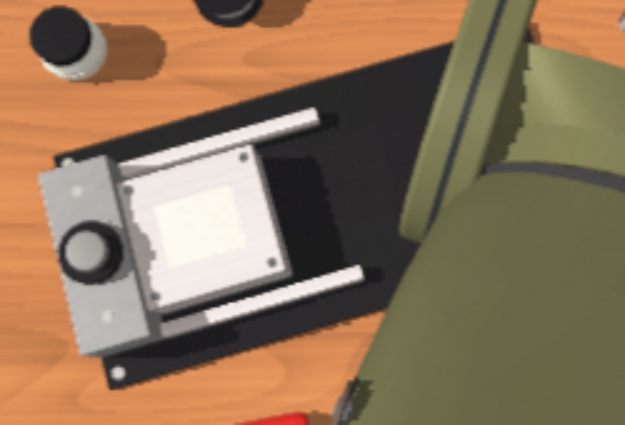

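Picture c10: the module is flush against the block face, yaw 0.001 and y +1.3 mm, with clear gaps to both rails. Next is the button.

Run:
```python
from h import *
move_ptp(W(.175,0,.33),quat(A))
print(get_state()["grip_width"]); move_l(W(.175,0,.28),v=.15)
g=lambda:(get_state()["eef_pos"][2]-.1734,get_state()["wrist_force"][2])
print(g(),move_l(W(.175,0,.25),v=.015,threshold=1.2)); print("contact",g())
print(move_l(W(.175,0,.25),v=.008,threshold=14)); print("bottom",g()); dwell(.2); print(g())
look("tp"); im,d=snapshot("scene"); cv2.imwrite("pics/sp.png",im)
print(get_state()["clock"])
cv2.imwrite("pics/cp.png",cv2.resize(im[120:300,280:440],None,fx=3,fy=3))
```

```text
1.720207864061976e-05
(np.float64(0.10647796791475733), np.float64(0.2968570620595888)) True
contact (np.float64(0.0905378528969466), np.float64(2.338695567454716))
True
bottom (np.float64(0.08604902407787007), np.float64(6.21315615879016))
(np.float64(0.08606132655950505), np.float64(5.918857449233866))
tp module bay x,y mm [99.0559  1.3959] yaw -0.00012814999 size (np.float32(0.09898696), np.float32(0.09490144)) t 28.425
28.475
```

View pics/cp.png

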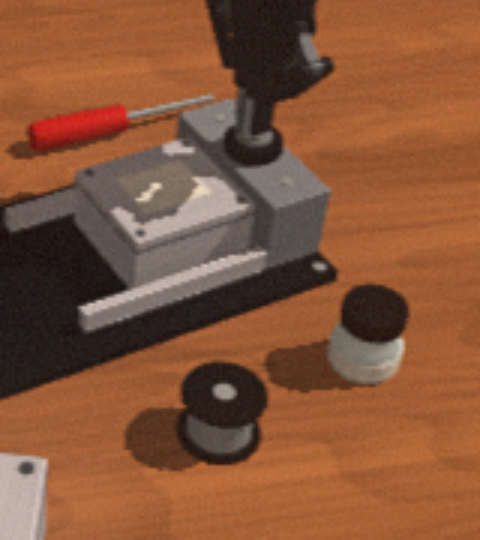

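Fingertips are on the cap, pressed down to z 86 mm (6 mm of travel) at a hard stop. I'll press a little firmer to be certain, then release and check.

Run:
```python
from h import *
g=lambda:(get_state()["eef_pos"][2]-.1734,get_state()["wrist_force"][2])
print(move_l(W(.175,0,.254),v=.008,threshold=14),g()); dwell(.2); print(g())
move_l(W(.175,0,.30),v=.05); move_l(W(.175,0,.36),v=.2)
move_ptp(W(-.20,-.05,.40),quat(A)); dwell(.3)
look("t12"); im,d=snapshot("top"); P=cloud("top",d); D=P[...,:2]-O
m=np.hypot(D@X-.175,D@Y)<.009; print("button top z",np.median(P[m][:,2]),"start",np.median(cloud("top",np.load("pics/top0.npz")["d"])[m][:,2]))
cv2.imwrite("pics/end.png",im); s=get_state(); print(s["clock"],s["wrist_force"])
```

```text
True (np.float64(0.08605450386093316), np.float64(5.395391252847289))
(np.float64(0.08603860360620319), np.float64(4.9614559771052145))
t12 module bay x,y mm [99.0901  1.4238] yaw -0.00012886524 size (np.float32(0.098911144), np.float32(0.09495726)) t 32.2083
button top z 0.09251648804176471 start 0.0926241934199434
32.2583 [ 0.5833 -0.0319  0.5326]
```

View pics/end.png

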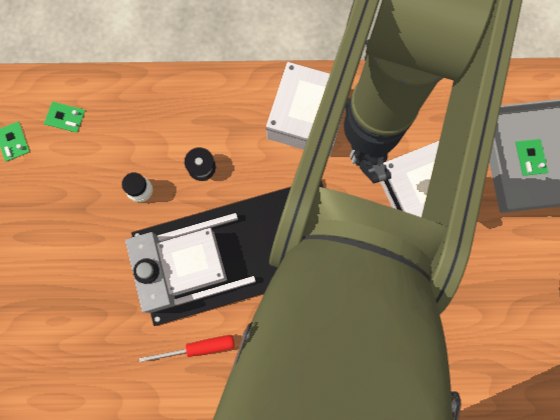

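```bash
python3 -c "
from cell import *
finish_job()"
```

```text
the job is handed in; nothing more can be done
```

The module box is docked squarely against the contact block, and the start button was pressed fully down and came back up. I handed the job in at about 32 s on the clock.

- **What I did:** I squared and centred the module on the apron with two side pushes. I then pushed it down the lane from behind with two fingers until it hit the stop. Finally I pressed the button with the closed fingertips and released it.
- **Module position:** the last check put it at yaw about 0.000 rad and about 1.4 mm left of centre, with clear gaps to both rails in the pictures. The camera gave x 99.1 mm against the nominal 100. My mask clips the edge next to the block, and the rear edge suggests about 99.6 mm.
- **Button:** it went down to z 86.05 mm, a full 6 mm, and a second, firmer press stopped at the same height. After release its top was at 92.5 mm, against 92.6 mm at the start.
- **Bystanders and robot:** the spool, jar and screwdriver look unmoved in the last picture. The gripper was clear of everything, with almost no force on the wrist.
- **Readings that disagreed:** during the lane push the arm partly hid the box, so some readings were unusable (the left edge throughout, and one yaw of 0.04 rad). I relied on the right and front edges instead, although one front-edge slope in the lane read 0.04 rad. The clear views after docking showed the box square.

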